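# Set and lock the sliding leg of the singles stand

### The arm

A 6-joint arm with a two-finger parallel gripper is mounted at the origin on the work surface. World frame = base frame: x ahead of the robot, y to its left, z up, the work surface at z = 0. Lengths are in m, angles in degrees, forces in N, time in s.
With the tool pointing down it reaches from about 0.4 to 0.825 m from the base axis. Payload 7 kg.
Tool frame: the origin (TCP) lies on the centre line of the jaws, within the pads' length; the fingertips stand 11 mm ahead of it and the grasp point (between the pads) lies 8 mm behind it; z points along the fingers, y is the line along which they close (so a half turn about z gives the same grasp; the last joint's range is limited). The gripper opens to 88 mm and grips with 3 to 60 N. Pads are 19 mm wide; open, the fingers measure 130 mm over their backs; the gripper's body (78 mm by 193 mm) begins 47 mm behind the grasp point.
Start: joints at [88.528, 20.546, 0.682, 0, -70.136, -16.507], TCP at [0.208, 0.642, 0.238] pointing down, gripper open.
Joint ranges: [-176.03, 176.03], [-82.01, 121.73], [-58.28, 71.71], [-173.87, 95.51], [-174.79, -0.11], [-173.66, 173.66]. Speed limits (degrees/s): [136.94, 136.94, 172.46, 180, 180, 180].

### API

Orientations are given as [roll, pitch, yaw] about the fixed x, y, z axes, in that order (R = Rz(yaw) Ry(pitch) Rx(roll)).
In Python, from plant import r, capture, camera_model, job gives the robot as it stands.
- The arm moves only by the tool drive_tool, never from a script. Its argument "increments" is a list that holds one entry, the list of rows, each a list of 5 numbers: the gripper's target within -1 to 1 (fully open at 1, half-way at 0, shut at -1), then the shift along the tool's x, y, z scaled (see below), then the turn about the tool's z scaled (see below). In form: [[[gripper, tx, ty, tz, roll], ...]]. A call has 1 to 5 rows; each row is the pose to reach, as a shift and turn from the pose commanded when the call began, along the tool's axes at that moment, turning the shorter way round; what a row does not reach only later rows make up. The controller multiplies each number of a shift by 120 mm and each number of a turn by 360 degrees. A row lasts 1/8 s, in which the tool goes at most 62.5 mm and 10.7 degrees, less where a joint would pass 70% of its speed; a pose out of reach is approached as far as the arm can. A call with a number of a shift or a turn outside -1 to 1 is refused whole. A call with a gripper value outside its range is refused whole. The fingers move at their own pace and stop on an object; "squeeze" is the grip in N (left out, the last holds). Time passes only in rows, so rows that repeat a pose let the fingers close. It gives the time, the measured TCP pose, the force, the opening and the grip force at its end, in the units of the state.
- r.get_state(): the state, without advancing time (a new reading comes with each control period).
- capture(name): name is "scene" or "side" or "wrist"; returns the picture (400x640x3 uint8, red, green, blue); there is no depth.
- camera_model(name): a dict with "camera_matrix" (3x3 intrinsics, pixels), "k1" (the pictures are not rectified: a ray, as slopes to the right and down, at radius r is drawn at 1 + k1 r^2 times it, then the intrinsics apply), "rvec" (rotation vector, rad) and "tvec" (3), from world to camera coordinates, as OpenCV has them. Camera axes: x right, y down, z forward; pixel columns grow to the right and rows downward; lengths in m; the calibration is good to about 2 mm. A picture is of the moment at which its call begins: read the wrist's pose just before it. camera_model takes no time and is no camera call; for the wrist camera it gives the pose at the moment of the call.
- job.close_job(): hands the job in; it is judged then, once.
The state is a dict: "time_s": time; "joints": joint angles; "qd": joint speeds; "joint_torque": joint torques, N m; "tcp_pos": TCP position; "eef_rot": TCP orientation; "contact_force": force on the tool from outside, world axes, zero at the start; "moment": the same for the moment, N m; "gripper_width": finger opening in m; "gripper_force": force on a finger pad.
Only numpy, scipy, OpenCV 4.12 (cv2) and the standard library are available. Lean on these libraries where they do the work, as an engineer would, in place of code of your own. Each camera call takes 0.05 s, during which the arm holds its last target. There are 200 camera calls.

### The job

Get the wooden singles stand ready for records: slide the flat cover fully home over the spindle-cap compartment, then draw the sprung leg out until its index is on the long line of the scale and, holding it there, pinch its cam lever fully shut against the leg. Finish still holding the leg, with one finger on the shut lever and the other on the buttress, the index still on the line; never swing the lever shut with the leg away from the line, and leave the record weight, the tumbler and the hook rail alone.

Things in the scene. Friction and masses are not known exactly. Their poses are not given: they have to be found in the camera images.
- stand: Wooden singles stand, fixed (sizes in mm): base board 130 (x) x 360 (y), deck 30 above the mantel; origin under its centre, x to the rear, y along it. End board 120 x 12, top 100 up, at y -170. Compartment (x -40 to 30, y -140 to -72) with a loose spindle cap 38 wide. Rail 9 wide, 8 high on the deck at x 0, y -60 to 178. Six engraved lines 20 apart before it; the fifth, y 72, is the longest
- cover (a joint): how far (m) the flat wooden cover of the compartment (100 x 76 x 5, flush with the deck) stands out of the stand's front, along the stand's -x: 0 fully closed against its stop, 0.062 fully open; about 1.5 N of friction, stays where left
- cover_pull (a point): middle of the raised wooden pull bar on the cover, 12 (stand x) by 40 (stand y), standing 16 above the deck (from 30 to 46 above the mantel; this point is 38 above it). Moves with the cover
- leg (a joint): how far (m) the sliding leg is drawn out along the stand's +y: 0 fully in (its spring keeps it there), 0.13 at most; at 0.100 its index is on the long line. The spring draws it in with 3 to 4 N until the lever locks it; friction 0.6 N. The leg is an upright board 110 (x) by 10 (y), top 100 above the mantel, with a buttress on its +y side
- leg_index (a point): point of the small aluminium index bar on the leg's front side, at deck height, 36 in front of (stand -x) the rail's centre line and 22 from the upright's record face towards +y
- long_mark (a point): inner end of the long engraved line, at deck height, 38 in front of the rail's centre line. The index is on the line when leg_index and long_mark have the same stand y
- buttress (a point): centre of the leg's wooden buttress, a rib 20 wide (stand x), 84 long (y), 40 to 74 above the mantel, starting at the upright and centred over the rail; axes as the stand's, this point 57 above the mantel. On its -x flank an aluminium thumb rest stands out 26, 10 thick (y 12 to 22 from here), 42 to 74 up: a finger pressing it towards +y draws the leg out. The cam lever is on the +x flank
- thumb_rest (a point): middle of the inner face (the one towards -y) of the thumb rest; 23 from the buttress's centre line towards -x, 58 above the mantel
- cam_lever (a joint): angle (rad) of the cam lever from shut: 0 shut, flat along the buttress's +x flank; 0.6 fully open, its tip swung out to +x. Turns on an upright pivot that rides on the leg; needs up to about 0.2 N m, stays where left. Over the last 0.4 rad its cam tightens on the rail and can drag the leg a millimetre or two; shut, it locks the leg
- lever_pivot (a point): point on the lever's upright pivot, 14 from the buttress's centre line towards +x, 22 from the upright's record face towards +y, 57 above the mantel
- lever_tip (a point): middle of the free end of the lever's steel bar, which is 8 thick, runs from 4 to 56 out from the pivot and from 44 to 70 above the mantel (this point 57). Shut, bar and buttress together are 28 thick (x -10 to 18 from the buttress's centre line)
- record_weight: bystander: black ceramic record weight, 76 across, 48 high, origin under its centre
- tumbler: bystander: stainless steel tumbler, 74 across, 112 high, origin under its centre
- hook_rail: bystander: aluminium hook rail on a foot 50 x 300, 221 high, with two black plastic headphone stands hung on it; fixed; origin under its centre, long along its y

How it is judged:
By the outcome, as a careful person would: the job done as asked, in the order asked, and still so for the second after the job is handed in, while the arm keeps its last pose, push and grip.
It also fails if it takes over 48 s, if anything falls off the work surface, if the arm or the gripper's body presses on something with over 40 N, if the wrist force passes 120 N, or if a joint passes its speed limit or range.

## Working session

There is one attempt and no reset: what is moved stays moved. The work goes in short steps, Python scripts to look and compute and a tool call to move; the robot and the scene stay as the last step left them, time stands still between calls to the robot, and variables do not carry over. Pictures are saved under pics/ and viewed, at most 10 in all, crops included, and the job is handed in when it is done.

Besides the shell and the picture viewer there is one more tool, called after "Emit:" as a command line: name --argument value ..., lists and objects as JSON in quotes. drive_tool: Moves the arm, as the interface text tells. Its arguments: {"type":"object","properties":{"increments":{"type":"array"},"squeeze":{"type":"number"}},"required":["increments"]}

```bash
mkdir -p pics; cat > h.py <<'E'
import numpy as np, cv2
from plant import r, capture, camera_model, job
def snap(n,f):
    im=capture(n); cv2.imwrite('pics/'+f,cv2.cvtColor(im,cv2.COLOR_RGB2BGR)); return im
def cm(n):
    m=camera_model(n); R,_=cv2.Rodrigues(np.array(m['rvec'],float)); return np.array(m['camera_matrix']),m['k1'],R,np.array(m['tvec'],float).ravel()
def proj(n,P):
    K,k,R,t=cm(n); c=np.atleast_2d(P)@R.T+t; s=c[:,:2]/c[:,2:]; s=s*(1+k*(s**2).sum(1,keepdims=True)); return s@K[:2,:2].T+K[:2,2]
def ray(n,uv):
    K,k,R,t=cm(n); s=(np.atleast_2d(uv)-K[:2,2])/[K[0,0],K[1,1]]; q=s.copy()
    for _ in range(20): q=s/(1+k*(q**2).sum(1,keepdims=True))
    d=np.c_[q,np.ones(len(q))]@R; return -R.T@t,d
def onz(n,uv,z):
    o,d=ray(n,uv); return o+d*((z-o[2])/d[:,2:])
E
python3 - <<'E'
from h import *
print(r.get_state())
a=snap('scene','a.png');b=snap('side','b.png');c=snap('wrist','c.png')
for n in('scene','side','wrist'):
    K,k,R,t=cm(n);print(n,K[0,0],k,(-R.T@t).round(3),R[2].round(2))
E
```

```text
{'time_s': 0.0, 'joints': array([ 8.85301135e+01,  2.05929748e+01,  6.33424901e-01, -2.03948577e-02,
       -7.01362136e+01, -1.65069195e+01]), 'qd': array([-0.08877214,  0.08947505, -0.03021078, -0.05142054,  0.06146579,
       -0.00812376]), 'joint_torque': array([-1.92182000e-03, -5.82713342e+01,  2.93054974e+01,  6.99724361e+00,
        6.81298159e-03, -1.70704088e-04]), 'tcp_pos': array([0.20820329, 0.64158583, 0.23660179]), 'eef_rot': array([ 1.79902735e+02, -8.82996761e-03, -1.79837444e+01]), 'contact_force': array([ 0.3477442 , -0.40043925, -0.06173377]), 'moment': array([ 0.01765233,  0.00577951, -0.05263138]), 'gripper_force': 0.0, 'gripper_width': 0.08780323365020973}
scene 465.24388375775624 -0.13366661977809427 [1.246 0.187 1.048] [-0.59 -0.15 -0.79]
side 452.39474850829555 -0.13005866207516298 [-0.086 -0.802  0.909] [ 0.44  0.6  -0.66]
wrist 297.0957701673868 -0.03904773914520931 [0.282 0.618 0.383] [-0.27  0.09 -0.96]
```

View pics/a.png

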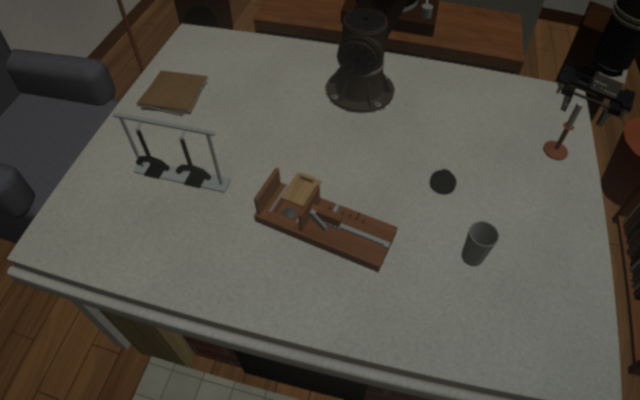

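View pics/b.png

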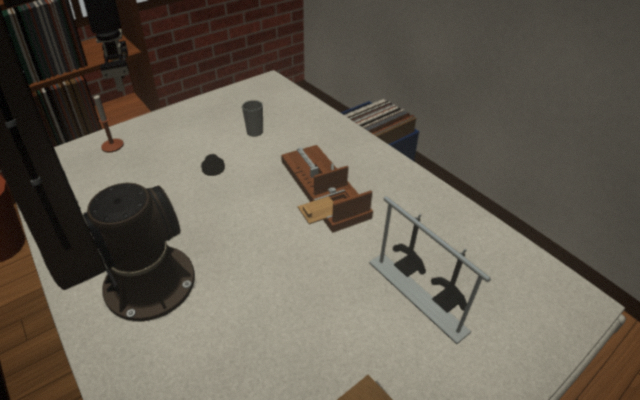

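View pics/c.png

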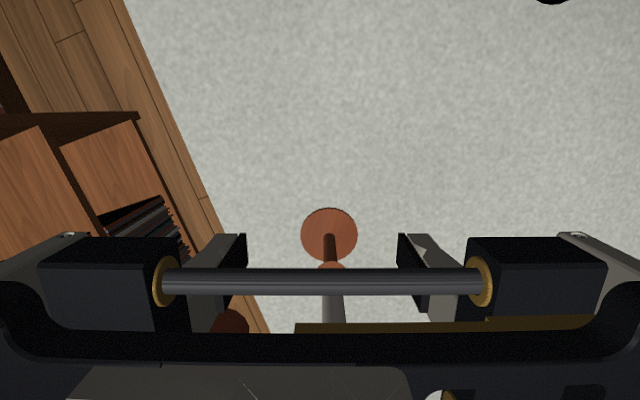

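The scene view shows the stand at about (325,225), tumbler at (480,243), weight at (442,181) and hook rail at (180,160). The side view shows the cover open at (318,208). The wrist view doesn't show the stand. Next I'll zoom in on both fixed views.

```bash
python3 - <<'E'
import cv2,numpy as np
a=cv2.imread('pics/a.png')[160:280,245:405];b=cv2.imread('pics/b.png')[135:235,270:380]
A=cv2.resize(a,None,fx=4.5,fy=4.5,interpolation=cv2.INTER_CUBIC)
B=cv2.resize(b,None,fx=5.5,fy=5.5,interpolation=cv2.INTER_CUBIC)
for X,f,x0,y0 in((A,4.5,245,160),(B,5.5,270,135)):
    for u in range(x0,x0+170,10):
        p=int((u-x0+.5)*f); 
        if p<X.shape[1]: cv2.line(X,(p,0),(p,8),(255,255,255),1);cv2.putText(X,str(u),(p,18),0,.35,(255,255,0),1)
    for v in range(y0,y0+130,10):
        p=int((v-y0+.5)*f)
        if p<X.shape[0]: cv2.line(X,(0,p),(8,p),(255,255,255),1);cv2.putText(X,str(v),(9,p),0,.35,(255,255,0),1)
X=np.clip(A*1.8,0,255).astype('u1');cv2.imwrite('pics/d.png',X);cv2.imwrite('pics/e.png',np.clip(B*1.8,0,255).astype('u1'))
E
```

```text
(no output)
```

View pics/d.png

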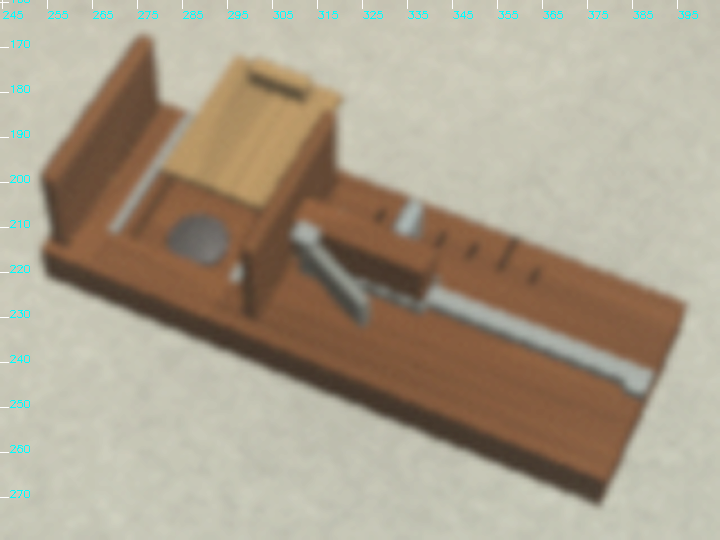

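View pics/e.png

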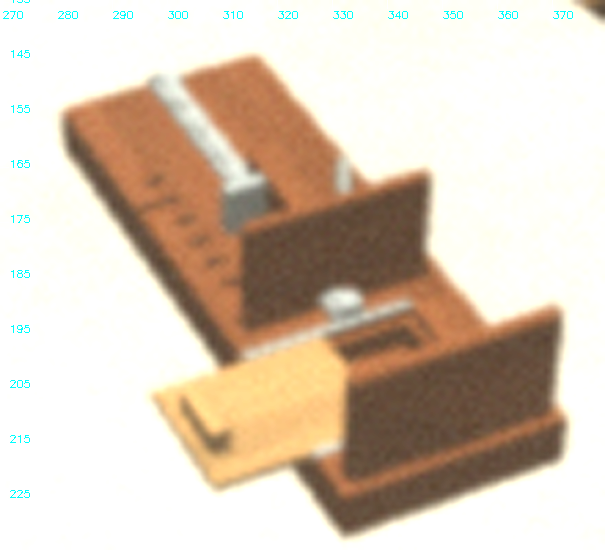

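The scene crop shows the stand, oak cover and lever. Crop pixels: +y rear corner (607,482), +y front corner (686,305), long mark's inner end (500,270). In the side crop the +y front corner is (65,112), the +y rear corner (258,57) and the bottom front -y corner (347,535). Now I'll fit the stand pose.

```bash
python3 - <<'E'
from h import *
from scipy.optimize import least_squares
S=[((65,180,30),(607,482)),((65,180,0),(600,503)),((-65,180,30),(686,305)),((65,-180,30),(46,252)),((60,-176,100),(43,178)),((-60,-176,100),(140,37)),((-38,72,30),(500,270)),((0,178,38),(640,375))]
D=[((-65,180,30),(65,112)),((65,180,30),(258,57)),((60,-176,100),(561,307)),((-65,-180,0),(347,535)),((65,-180,30),(567,415)),((-38,72,30),(170,197)),((0,178,38),(165,77))]
M=[(('scene'),np.array(p)/1e3,np.array([245+q[0]/4.5-.5,160+q[1]/4.5-.5])) for p,q in S]+[('side',np.array(p)/1e3,np.array([270+q[0]/5.5-.5,135+q[1]/5.5-.5])) for p,q in D]
def W(v,P):
    c,s=np.cos(v[2]),np.sin(v[2]); P=np.atleast_2d(P); return np.c_[v[0]+c*P[:,0]-s*P[:,1],v[1]+s*P[:,0]+c*P[:,1],P[:,2]]
def f(v): return np.concatenate([(proj(n,W(v,p))[0]-q) for n,p,q in M])
z=onz('scene',[(318,225)],.03)[0]
best=min((least_squares(f,[z[0],z[1],a],loss='soft_l1') for a in np.radians(range(-180,180,45))),key=lambda s:s.cost)
v=best.x;print(v[:2],np.degrees(v[2]));print(f(v).reshape(-1,2).round(1).tolist())
np.save('v.npy',v)
print('bases',onz('scene',[(442,187),(475,258)],0),onz('side',[(213,170),(255,133)],0))
# cover: end y lines
for n,uv in (('scene',[(245+278/4.5-.5,160+75/4.5-.5)]),('side',[(270+205/5.5-.5,135+415/5.5-.5)])):
    w=onz(n,uv,.046)[0]-[v[0],v[1],0]; c,s=np.cos(v[2]),np.sin(v[2]); print('pull',w,(c*w[0]+s*w[1],-s*w[0]+c*w[1]))
E
```

```text
Traceback (most recent call last):
  File "h.py", line 8, in proj
    K,k,R,t=cm(n); c=np.atleast_2d(P)@R.T+t; s=c[:,:2]/c[:,2:]; s=s*(1+k*(s**2).sum(1,keepdims=True)); return s@K[:2,:2].T+K[:2,2]
            ~~^^^
  File "h.py", line 6, in cm
    m=camera_model(n); R,_=cv2.Rodrigues(np.array(m['rvec'],float)); return np.array(m['camera_matrix']),m['k1'],R,np.array(m['tvec'],float).ravel()
ValueError: time passes only in moves, steps and waits
```

```bash
sed -i 's/^def cm/import functools\n@functools.cache\ndef cm/; s/    im=capture(n); /    cm(n); im=capture(n); /' h.py
cat >> h.py <<'E'
import os
def W(v,P):
    c,s=np.cos(v[2]),np.sin(v[2]); P=np.atleast_2d(P); return np.c_[v[0]+c*P[:,0]-s*P[:,1],v[1]+s*P[:,0]+c*P[:,1],P[:,2]]
def L(v,P):
    P=np.atleast_2d(P); c,s=np.cos(v[2]),np.sin(v[2]); w=P-[v[0],v[1],0]; return np.c_[c*w[:,0]+s*w[:,1],-s*w[:,0]+c*w[:,1],w[:,2]]
E
python3 - <<'E'
from h import *
from scipy.optimize import least_squares
S=[((65,180,30),(607,482)),((65,180,0),(600,503)),((-65,180,30),(686,305)),((65,-180,30),(46,252)),((60,-176,100),(43,178)),((-60,-176,100),(140,37)),((-38,72,30),(500,270)),((0,178,38),(640,375))]
D=[((-65,180,30),(65,112)),((65,180,30),(258,57)),((60,-176,100),(561,307)),((-65,-180,0),(347,535)),((65,-180,30),(567,415)),((-38,72,30),(170,197)),((0,178,38),(165,77))]
M=[(('scene'),np.array(p)/1e3,np.array([245+q[0]/4.5-.5,160+q[1]/4.5-.5])) for p,q in S]+[('side',np.array(p)/1e3,np.array([270+q[0]/5.5-.5,135+q[1]/5.5-.5])) for p,q in D]
def f(v): return np.concatenate([(proj(n,W(v,p))[0]-q) for n,p,q in M])
z=onz('scene',[(318,225)],.03)[0]
best=min((least_squares(f,[z[0],z[1],a],loss='soft_l1') for a in np.radians(range(-180,180,45))),key=lambda s:s.cost)
v=best.x;print(v[:2],np.degrees(v[2]));print(f(v).reshape(-1,2).round(1).tolist())
np.save('v.npy',v)
print('bases',onz('scene',[(442,187),(475,258)],0),onz('side',[(213,170),(255,133)],0))
P=[('scene',(278,84),.046),('side',(205,415),.046)]
for n,q,z in P:
    o,k=((245,160),4.5) if n=='scene' else ((270,135),5.5)
    print('pull',L(v,onz(n,[np.array(o)+np.array(q)/k-.5],z)))
print(L(v,onz('side',[np.array((270,135))+np.array((215,488))/5.5-.5],.03)), 'rest',L(v,onz('scene',[np.array((245,160))+np.array((412,203))/4.5-.5],.074)),
 'levertip',L(v,onz('scene',[np.array((245,160))+np.array((364,305))/4.5-.5],.070)))
E
```

```text
[0.58035095 0.02229179] -10.89985554813324
[[0.2, -0.0], [0.5, 1.0], [0.5, -0.6], [-1.5, -0.3], [-1.8, -0.3], [-0.6, -1.4], [-0.1, 0.4], [1.7, 1.3], [-1.1, -0.7], [-0.6, -0.8], [1.2, 1.0], [-0.8, 0.6], [0.1, 0.3], [1.4, 0.0], [-1.0, -1.1]]
bases [[0.36265735 0.31677234 0.        ]
 [0.57709147 0.4248771  0.        ]] [[0.34904356 0.30747942 0.        ]
 [0.57155635 0.40798524 0.        ]]
pull [[-0.09807534 -0.10262311  0.046     ]]
pull [[-0.10895949 -0.11197532  0.046     ]]
[[-0.12014403 -0.14649983  0.03      ]] rest [[-0.03188428  0.01728457  0.074     ]] levertip [[0.04081835 0.0208926  0.07      ]]
```

```bash
cat >> h.py <<'E'
def axes(yaw):
    a=np.radians(yaw);c,s=np.cos(a),np.sin(a);return np.array([[c,s,0],[s,-c,0],[0,0,-1.]])
def plan(wps,start=None):
    if start is None:
        st=r.get_state(); start=[*st['tcp_pos'],st['eef_rot'][2]]
    for w in wps:
        d=axes(start[3])@(np.array(w[:3])-start[:3])/.12; t=(start[3]-w[3]+180)%360-180
        print(np.round(d,3),round(t/360,4)); start=w
E
python3 - <<'E'
from h import *
v=np.load('v.npy')
print('rail',onz('scene',[(133,172),(228,189)],0),onz('side',[(375,262),(465,338)],0))
e=W(v,(-.103,-.106,.2))[0];print(e)
s=np.array([.208,.642,.238]);m=np.array([.36,.40,.238]);
T=[s+(m-s)*k/2 for k in(1,2)]+[m+(e-m)*k/4 for k in(1,2,3,4)]
Y=[-38,-58,-78,-98,-100.9,-100.9]
plan([[*p,y] for p,y in zip(T,Y)])
E
```

```text
rail [[ 0.53470576 -0.58459992  0.        ]
 [ 0.5231664  -0.2784171   0.        ]] [[ 0.50530551 -0.29326699  0.        ]
 [ 0.51541054 -0.58635927  0.        ]]
[ 0.4591653  -0.06231931  0.2       ]
[ 0.911  0.762 -0.01 ] 0.0556
[1.12  0.405 0.   ] 0.0556
[0.926 0.335 0.079] 0.0556
[ 0.985 -0.002  0.079] 0.0556
[ 0.925 -0.339  0.079] 0.0081
[ 0.907 -0.385  0.079] 0.0
```

Emit:
drive_tool --increments '[[[1, 0.3, 0.25, 0, 0.018], [1, 0.61, 0.51, 0, 0.037], [1, 0.91, 0.76, 0, 0.0556]]]'

```text
time_s: 0.52
tcp_pos: [0.2846, 0.5201, 0.2372]
eef_rot: [180.0, -0.0, -38.2]
contact_force: [0.7, 0.9, -0.5]
gripper_width: 0.0875
gripper_force: 0.0
```

Emit:
drive_tool --increments '[[[1, 0.33, 0.13, 0, 0.018], [1, 0.66, 0.27, 0, 0.037], [1, 1.0, 0.4, 0, 0.0556]]]'

```text
time_s: 0.9
tcp_pos: [0.3495, 0.4084, 0.2375]
eef_rot: [180.0, 0.0, -58.2]
contact_force: [1.0, 0.9, -0.4]
gripper_width: 0.0874
gripper_force: 0.0
```

Emit:
drive_tool --increments '[[[1, 0.33, 0.12, 0.03, 0.018], [1, 0.66, 0.24, 0.06, 0.037], [1, 1.0, 0.36, 0.08, 0.0556]]]'

```text
time_s: 1.27
tcp_pos: [0.376, 0.2837, 0.2277]
eef_rot: [180.0, -0.0, -78.2]
contact_force: [0.9, -0.1, -0.1]
gripper_width: 0.0876
gripper_force: 0.0
```

Emit:
drive_tool --increments '[[[1, 0.33, 0, 0.03, 0.018], [1, 0.66, 0, 0.06, 0.037], [1, 0.985, 0, 0.08, 0.0556]]]'

```text
time_s: 1.65
tcp_pos: [0.4005, 0.1682, 0.2182]
eef_rot: [180.0, 0.0, -98.3]
contact_force: [0.6, 0.5, 0.6]
gripper_width: 0.0877
gripper_force: 0.0
```

```bash
python3 - <<'E'
from h import *
v=np.load('v.npy')
e=W(v,(-.103,-.106,.2))[0]
st=r.get_state();s=st['tcp_pos'];print(st['time_s'],s,st['eef_rot'],st['contact_force'])
plan([[*(s+(e-s)/2),-100.9],[*e,-100.9]])
E
```

```text
1.65 [0.40045016 0.16817153 0.21821182] [ 1.79996593e+02  1.50104874e-03 -9.82562053e+01] [0.59065382 0.46399086 0.64723374]
[ 0.915 -0.38   0.076] 0.0073
[ 0.897 -0.422  0.076] 0.0
```

Emit:
drive_tool --increments '[[[1, 0.3, -0.13, 0.03, 0.0073], [1, 0.6, -0.26, 0.05, 0.0073], [1, 0.915, -0.38, 0.076, 0.0073]]]'

```text
time_s: 2.02
tcp_pos: [0.4305, 0.0533, 0.2093]
eef_rot: [-180.0, 0.0, -100.7]
contact_force: [0.4, 0.7, 0.9]
gripper_width: 0.0876
gripper_force: 0.0
```

Emit:
drive_tool --increments '[[[0.2, 0.3, -0.14, 0.03, 0], [-0.1, 0.6, -0.28, 0.05, 0], [-0.18, 0.9, -0.42, 0.08, 0], [-0.18, 0.9, -0.42, 0.08, 0]]]'

```text
time_s: 2.52
tcp_pos: [0.4597, -0.063, 0.199]
eef_rot: [179.9, -0.0, -100.9]
contact_force: [-0.3, 0.7, -0.4]
gripper_width: 0.0531
gripper_force: 0.0
```

```bash
python3 - <<'E'
from h import *
v=np.load('v.npy')
st=r.get_state();print(st['time_s'],st['tcp_pos'],st['eef_rot'],L(v,st['tcp_pos']))
im=snap('wrist','f.png')
for n,p in dict(mark=(-.038,.072,.03),ebtop1=(-.06,-.164,.1),ebtop2=(.06,-.164,.1),upr=(-.055,-.05,.1),upr2=(.055,-.05,.1),pull=(-.103,-.106,.046),fc=(-.065,-.18,.03)).items(): print(n,proj('wrist',W(v,p)).round(0))
E
```

```text
2.525 [ 0.45967289 -0.06299134  0.19902099] [ 1.79929131e+02 -3.61910079e-02 -1.00870108e+02] [[-0.10237449 -0.10656393  0.19902099]]
mark [[271. 319.]]
ebtop1 [[269. 135.]]
ebtop2 [[125. 136.]]
upr [[270. 261.]]
upr2 [[153. 260.]]
pull [[322. 187.]]
fc [[285. 114.]]
```

View pics/f.png

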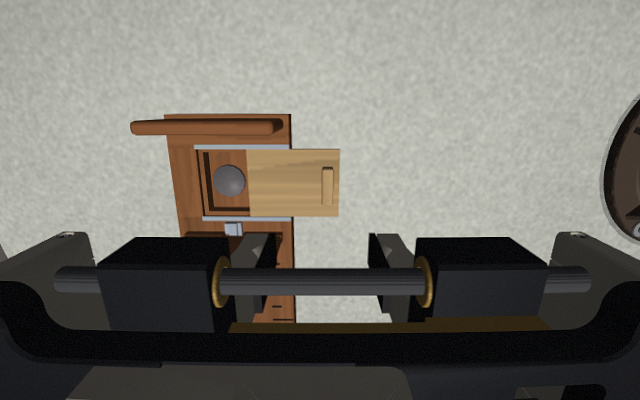

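The wrist view shows the pull bar at about (328,185), the front edge at x=291–295 and the long mark near (283,320), all within a few pixels of the prediction. I'll refit the stand pose with these wrist points.

```bash
python3 - <<'E'
import cv2,numpy as np
b=cv2.imread('pics/f.png')[105:325,125:345]
X=cv2.resize(b,None,fx=2.7,fy=2.7,interpolation=cv2.INTER_CUBIC);X=np.clip(X*1.3,0,255).astype('u1')
for k in range(0,220,20):
    p=int((k+.5)*2.7);cv2.line(X,(p,0),(p,6),(0,0,255),1);cv2.putText(X,str(k+125),(p-8,16),0,.35,(0,0,255),1);cv2.line(X,(0,p),(6,p),(0,0,255),1);cv2.putText(X,str(k+105),(8,p+4),0,.35,(0,0,255),1)
cv2.imwrite('pics/g.png',X)
E
```

```text
(no output)
```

View pics/g.png

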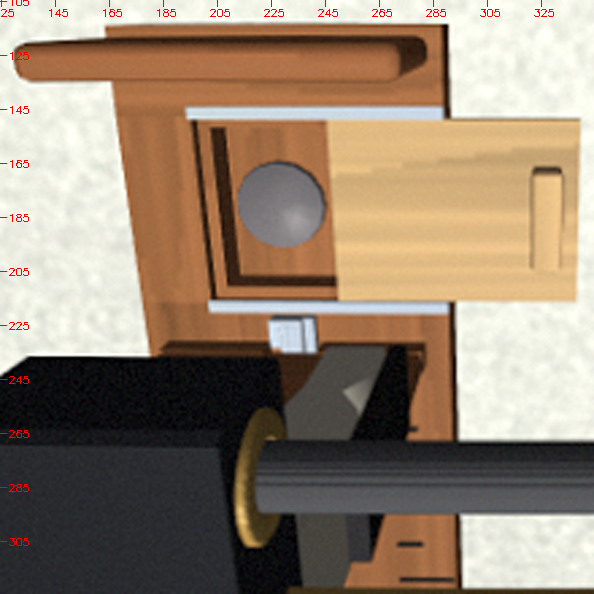

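The crop gives front edge corner (447,25), rear corner (106,25), long-mark inner end (398,579), end-board top edge (22–400,80) and pull bar (530–563, 168–270), all in crop pixels.

```bash
python3 - <<'E'
from h import *
from scipy.optimize import least_squares
v=np.load('v.npy')
S=[((-65,-180,30),(447,25)),((65,-180,30),(106,25)),((-38,72,30),(398,579)),((-65,72,30),(460,581)),((-60,-164,100),(400,80)),((60,-164,100),(16,80))]
P=np.array([p for p,_ in S])/1e3; Q=np.array([np.array([125,105])+np.array(q)/2.7-.5 for _,q in S])
f=lambda u:(proj('wrist',W(u,P))-Q).ravel()
s=least_squares(f,v,loss='soft_l1');u=s.x;print(u,np.degrees(u[2]));print(f(u).reshape(-1,2).round(1).tolist());print(f(v).reshape(-1,2).round(1).tolist())
C=np.array([(530,168),(563,168),(530,270),(563,270)])/2.7+[124.5,104.5]
for x in (u,v): print(L(x,onz('wrist',C,.046)).round(4).tolist(), L(x,r.get_state()['tcp_pos']))
print(L(u,onz('wrist',np.array([(578,120),(576,300)])/2.7+[124.5,104.5],.03)).round(4))
np.save('u.npy',u)
E
```

```text
[ 0.57709496  0.02320562 -0.19718569] -11.29790790715333
[[-0.8, -0.5], [0.2, -0.6], [0.9, 0.0], [-0.9, -0.5], [1.9, 0.7], [-0.6, 0.5]]
[[-5.4, -1.2], [-4.2, -0.4], [-1.4, -0.3], [-3.2, -1.0], [-3.7, -0.2], [-5.9, 0.7]]
[[-0.0978, -0.1277, 0.046], [-0.1103, -0.1278, 0.046], [-0.0981, -0.0872, 0.046], [-0.1111, -0.0873, 0.046]] [[-0.09852008 -0.10660725  0.19922155]]
[[-0.1021, -0.1268, 0.046], [-0.1145, -0.1268, 0.046], [-0.1021, -0.0862, 0.046], [-0.115, -0.0862, 0.046]] [[-0.10262837 -0.10563857  0.19922155]]
[[-0.1165 -0.1439  0.03  ]
 [-0.1174 -0.069   0.03  ]]
```

Emit:
drive_tool --increments '[[[-0.18, 0.0, 0.046, 0.4, 0.001], [-0.18, 0.0, 0.046, 0.8, 0.001], [-0.18, 0.0, 0.046, 0.8, 0.001]]]'

```text
time_s: 2.95
tcp_pos: [0.4519, -0.0598, 0.1014]
eef_rot: [179.7, -0.2, -101.0]
contact_force: [0.0, 0.3, 0.2]
gripper_width: 0.0362
gripper_force: 0.0
```

Emit:
drive_tool --increments '[[[-0.18, 0, 0, 0.2, 0], [-0.18, 0, 0, 0.4, 0], [-0.18, 0, 0, 0.45, 0], [-0.18, 0, 0, 0.45, 0]]]'

```text
time_s: 3.45
tcp_pos: [0.4553, -0.0595, 0.0508]
eef_rot: [-179.9, 0.0, -101.0]
contact_force: [-0.1, -0.1, -0.0]
gripper_width: 0.0359
gripper_force: 0.0
```

Emit:
drive_tool --increments '[[[-0.18, 0, 0, 0.03, 0.001], [-0.18, 0, -0.08, 0.03, 0.001], [-0.18, 0, -0.16, 0.03, 0.001], [-0.18, 0, -0.25, 0.03, 0.001], [-0.18, 0, -0.33, 0.03, 0.001]]]'

```text
time_s: 4.08
tcp_pos: [0.494, -0.0678, 0.046]
eef_rot: [180.0, -0.0, -101.4]
contact_force: [-1.7, 0.1, 1.4]
gripper_width: 0.0363
gripper_force: 0.9
```

Emit:
drive_tool --increments '[[[-0.18, 0, -0.06, 0, 0], [-0.18, 0, -0.12, 0, 0], [-0.18, 0, -0.16, 0, 0], [-0.18, 0, -0.18, 0, 0], [-0.18, 0, -0.18, 0, 0]]]'

```text
time_s: 4.7
tcp_pos: [0.5148, -0.0718, 0.0461]
eef_rot: [-180.0, 0.0, -101.4]
contact_force: [0.1, -0.2, -0.5]
gripper_width: 0.0362
gripper_force: 0.1
```

```bash
python3 - <<'E'
from h import *
s=r.get_state();print(L(np.load('u.npy'),s['tcp_pos']),s['contact_force'])
E
```

```text
[[-0.04248428 -0.10540134  0.0460615 ]] [ 0.13150652 -0.16276055 -0.49204508]
```

Emit:
drive_tool --increments '[[[-0.18, 0, -0.02, 0, 0], [-0.18, 0, -0.04, 0, 0], [-0.18, 0, -0.06, 0, 0], [-0.18, 0, -0.08, 0, 0]]]'

```text
time_s: 5.2
tcp_pos: [0.5194, -0.0736, 0.0452]
eef_rot: [179.5, -0.1, -101.5]
contact_force: [-17.9, 11.2, 13.5]
gripper_width: 0.0361
gripper_force: 9.9
```

Emit:
drive_tool --increments '[[[-0.18, 0, -0.01, 0, 0], [-0.18, 0, -0.02, 0, 0], [-0.18, 0, -0.03, 0, 0]]]'

```text
time_s: 5.58
tcp_pos: [0.5196, -0.0739, 0.0448]
eef_rot: [179.2, -0.1, -101.5]
contact_force: [-26.6, 17.4, 22.1]
gripper_width: 0.0359
gripper_force: 14.8
```

Emit:
drive_tool --increments '[[[-0.18, 0, -0.01, 0, 0], [-0.18, 0, -0.02, 0, 0], [-0.18, 0, -0.03, 0, 0]]]'

```text
time_s: 5.95
tcp_pos: [0.5198, -0.0743, 0.0444]
eef_rot: [178.9, -0.2, -101.6]
contact_force: [-35.4, 24.7, 31.7]
gripper_width: 0.0364
gripper_force: 20.3
```

Emit:
drive_tool --increments '[[[-0.18, 0, 0.1, 0, 0], [-0.18, 0, 0.18, 0, 0], [-0.18, 0, 0.18, -0.2, 0], [-0.18, 0, 0.18, -0.6, 0], [-0.18, 0, 0.18, -1, 0]]]'

```text
time_s: 6.58
tcp_pos: [0.5101, -0.071, 0.1676]
eef_rot: [-180.0, -0.0, -101.4]
contact_force: [0.6, 0.7, -0.6]
gripper_width: 0.0359
gripper_force: 0.0
```

```bash
python3 - <<'E'
from h import *
u=np.load('u.npy')
s=r.get_state();print(s['time_s'],L(u,s['tcp_pos']),s['contact_force'],s['eef_rot'])
im=snap('wrist','i.png')
h=lambda im:cv2.cvtColor(im,cv2.COLOR_RGB2HSV)
f=cv2.cvtColor(cv2.imread('pics/f.png'),cv2.COLOR_BGR2RGB)
for x,y in((300,200),(328,180),(180,160)):print(f[y,x],h(f)[y,x])
H=h(im);m=((H[...,0]>12)&(H[...,0]<22)&(H[...,1]>90)&(H[...,2]>140)).astype('u1')
n,l,st,c=cv2.connectedComponentsWithStats(m);i=1+st[1:,4].argmax();print(st[i],c[i])
x,y,w,hh,_=st[i]
for Y in (.03,):print(L(u,onz('wrist',[(x+w,y+hh*.5),(x,y+hh*.5)],Y)), L(u,onz('wrist',[(x+w/2,y),(x+w/2,y+hh)],Y)))
print(proj('wrist',W(u,[(-.065,-.106,.03),(-.05,-.106,.046)])))
cv2.imwrite('pics/i2.png',cv2.cvtColor(np.clip(im*1.3,0,255).astype('u1'),cv2.COLOR_RGB2BGR)[0:400])
E
```

```text
6.575 [[-0.04719387 -0.1055215   0.16756905]] [ 0.58946997  0.68953725 -0.64897685] [-1.79955145e+02 -9.92093396e-03 -1.01386876e+02]
[173 145 102] [ 18 105 173]
[180 149 105] [ 18 106 180]
[133  88  55] [ 13 150 133]
[ 234  152  105   74 7225] [286.64899654 188.5950173 ]
[[-0.06442073 -0.10725735  0.03      ]
 [ 0.03977103 -0.10741725  0.03      ]] [[-0.0137362  -0.14390825  0.03      ]
 [-0.01104336 -0.06795289  0.03      ]]
[[339.56549358 190.22589381]
 [324.55373059 194.7260654 ]]
```

View pics/i2.png

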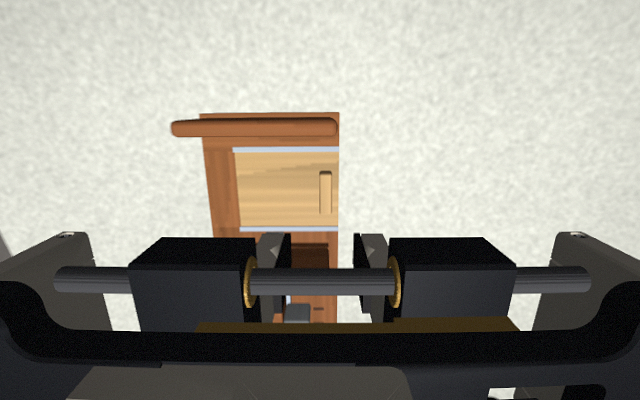

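The cover is flush: its front edge is at stand x -0.064 and the bar at about (325,192). Next I'll move over the leg.

Emit:
drive_tool --increments '[[[0.68, -0.2, -0.2, 0, 0], [0.68, -0.5, -0.4, 0, 0], [0.68, -0.83, -0.575, 0, 0], [0.68, -0.83, -0.575, 0, 0], [0.68, -0.83, -0.575, 0, 0]]]'

```text
time_s: 7.25
tcp_pos: [0.597, 0.0131, 0.1656]
eef_rot: [180.0, -0.0, -101.4]
contact_force: [0.1, 0.2, 0.4]
gripper_width: 0.0728
gripper_force: 0.0
```

```bash
python3 - <<'E'
from h import *
u=np.load('u.npy')
s=r.get_state();print(s['time_s'],L(u,s['tcp_pos']),s['eef_rot'],s['gripper_width'])
cm('scene');cm('side');a=snap('scene','j.png');b=snap('side','k.png')
A=a[175:265,265:400];B=b[135:215,270:365]
X=np.zeros((600,800,3),'u1')
def put(I,f):return cv2.resize(I,None,fx=f,fy=f,interpolation=cv2.INTER_CUBIC)
P=put(A,4);Q=put(B,3);
c=np.full((600,540,3),0,'u1');c[:360]=P[:360,:540];c[360:600,:285]=Q[:240,:285]
cv2.imwrite('pics/l.png',cv2.cvtColor(np.clip(c*1.7,0,255).astype('u1'),cv2.COLOR_RGB2BGR))
pts=dict(rest=(-.036,.014,.074),bend=(0,.044,.074),tip60=(.049,.016,.07),flank=(-.01,.044,.074),upr=(.055,-.04,.1))
for n,p in pts.items():print(n,((proj('scene',W(u,p))-[265,175]+.5)*4).round(0),((proj('side',W(u,p))-[270,135]+.5)*3+[0,360]).round(0))
E
```

```text
7.25 [[ 0.02153426 -0.00598546  0.16563355]] [ 1.79989223e+02 -1.33206346e-02 -1.01374618e+02] 0.07284088212213946
rest [[287. 111.]] [[120. 466.]]
bend [[306. 168.]] [[139. 439.]]
tip60 [[233. 214.]] [[195. 445.]]
flank [[313. 157.]] [[130. 442.]]
upr [[147. 162.]] [[228. 450.]]
```

View pics/l.png

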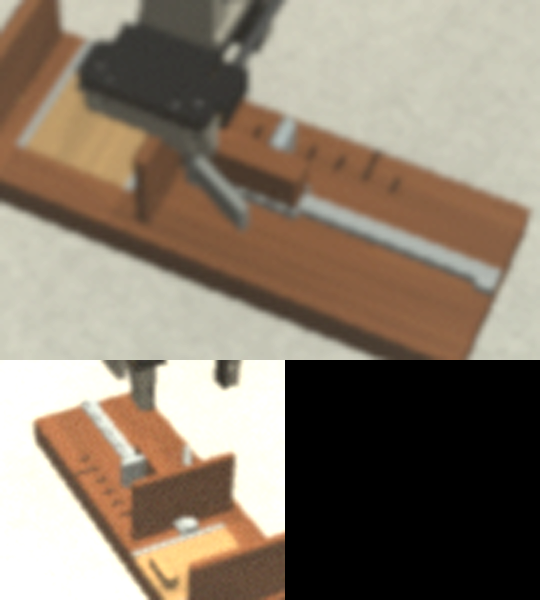

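The tip of the open lever is at (245,215) and the thumb rest at (285,130), both close to the prediction. Nothing lies under the finger paths, so I'll descend.

Emit:
drive_tool --increments '[[[0.68, 0, 0, 0.3, 0], [0.68, 0, 0, 0.55, 0], [0.68, 0, 0, 0.75, 0], [0.68, 0, 0, 0.93, 0], [0.68, 0, 0, 0.93, 0]]]'

```text
time_s: 7.98
tcp_pos: [0.5957, 0.0121, 0.0533]
eef_rot: [179.9, -0.1, -101.4]
contact_force: [-0.0, 0.0, 0.8]
gripper_width: 0.0737
gripper_force: 0.0
```

Emit:
drive_tool --increments '[[[0.68, -0.02, 0, 0, 0], [0.68, -0.04, 0, 0, 0], [0.68, -0.05, 0, 0, 0], [0.68, -0.05, 0, 0, 0]]]'

```text
time_s: 8.48
tcp_pos: [0.5985, 0.0193, 0.0549]
eef_rot: [-180.0, 0.0, -101.4]
contact_force: [0.2, -0.3, 0.2]
gripper_width: 0.0735
gripper_force: 0.0
```

Emit:
drive_tool --increments '[[[0.68, -0.02, 0, 0, 0], [0.68, -0.02, 0, 0, 0]]]'

```text
time_s: 8.72
tcp_pos: [0.5987, 0.0211, 0.0546]
eef_rot: [180.0, -0.0, -101.4]
contact_force: [-0.1, -2.8, 1.7]
gripper_width: 0.0736
gripper_force: 1.3
```

Emit:
drive_tool --increments '[[[0.68, -0.008, 0, 0, 0], [0.68, -0.008, 0, 0, 0]]]'

```text
time_s: 8.98
tcp_pos: [0.5989, 0.022, 0.0546]
eef_rot: [180.0, -0.0, -101.4]
contact_force: [-0.7, -3.6, 4.2]
gripper_width: 0.0734
gripper_force: 1.9
```

Emit:
drive_tool --increments '[[[0.68, -0.008, 0, 0, 0], [0.68, -0.008, 0, 0, 0]]]'

```text
time_s: 9.22
tcp_pos: [0.5991, 0.0232, 0.0545]
eef_rot: [180.0, -0.0, -101.4]
contact_force: [-0.6, -4.2, 2.6]
gripper_width: 0.0735
gripper_force: 1.9
```

Emit:
drive_tool --increments '[[[0.68, -0.008, 0, 0, 0], [0.68, -0.008, 0, 0, 0]]]'

```text
time_s: 9.48
tcp_pos: [0.5993, 0.0243, 0.0544]
eef_rot: [180.0, -0.0, -101.4]
contact_force: [-1.0, -3.0, 2.6]
gripper_width: 0.0735
gripper_force: 1.8
```

Emit:
drive_tool --increments '[[[0.68, -0.008, 0, 0, 0], [0.68, -0.008, 0, 0, 0]]]'

```text
time_s: 9.72
tcp_pos: [0.5995, 0.0252, 0.0544]
eef_rot: [180.0, 0.0, -101.4]
contact_force: [-0.8, -3.8, 2.0]
gripper_width: 0.0736
gripper_force: 1.7
```

Emit:
drive_tool --increments '[[[0.68, -0.18, 0, 0, 0], [0.68, -0.36, 0, 0, 0], [0.68, -0.54, 0, 0, 0], [0.68, -0.7, 0, 0, 0], [0.68, -0.77, 0, 0, 0]]]'

```text
time_s: 10.35
tcp_pos: [0.6176, 0.1169, 0.0542]
eef_rot: [180.0, -0.0, -101.3]
contact_force: [-1.7, -4.4, 3.2]
gripper_width: 0.0741
gripper_force: 2.5
```

Emit:
drive_tool --increments '[[[0.68, 0, 0, 0, 0], [0.68, 0, 0, 0, 0]]]'

```text
time_s: 10.6
tcp_pos: [0.6175, 0.1154, 0.0542]
eef_rot: [180.0, -0.0, -101.4]
contact_force: [-2.6, -2.9, 0.3]
gripper_width: 0.0738
gripper_force: 1.7
```

```bash
python3 - <<'E'
from h import *
u=np.load('u.npy')
s=r.get_state();print(s['time_s'],L(u,s['tcp_pos']),s['eef_rot'],s['gripper_width'],s['contact_force'])
cm('scene');cm('side');a=sum(capture('scene').astype(float) for _ in range(4))/4;b=sum(capture('side').astype(float) for _ in range(4))/4
np.savez('m.npz',a=a,b=b)
print(proj('scene',W(u,[(-.038,.072,.03),(-.065,.072,.03),(-.036,.072,.03)])),proj('side',W(u,[(-.038,.072,.03),(-.065,.072,.03)])))
def crop(I,n,w,f):
    x,y=proj(n,W(u,(-.045,.065,.03)))[0].astype(int);J=I[y-w:y+w,x-w:x+w];print(n,x-w,y-w,f);return np.clip(cv2.resize(J,(390,390),interpolation=cv2.INTER_CUBIC)*2,0,255).astype('u1')
c=np.hstack([crop(a,'scene',20,9.75),crop(b,'side',20,9.75)])
cv2.imwrite('pics/n.png',c[...,::-1])
E
```

```text
10.6 [[0.02151452 0.09832552 0.05418063]] [ 1.79973069e+02 -6.29428761e-03 -1.01409245e+02] 0.07376981879113864 [-2.64034232 -2.86324112  0.28094426]
[[356.1194477  219.13623545]
 [360.0977148  211.59849805]
 [355.82082177 219.70170581]] [[300.87696027 170.52044974]
 [292.97226097 172.87677742]]
scene 334 196 9.75
side 279 152 9.75
```

View pics/n.png

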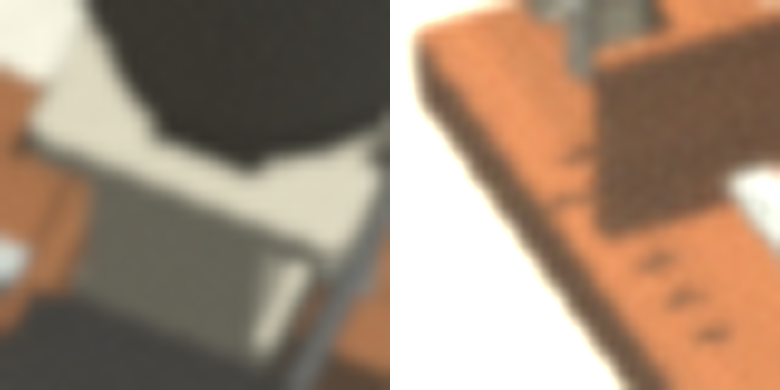

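The side crop shows the upright's front edge at x≈600, just past the long line at (570,198). The scene view of the index is blocked by the gripper. I'll measure the leg's travel numerically from the shift of the upright's edge, before versus now.

```bash
cat > leg.py <<'E'
from h import *
u=np.load('u.npy')
def edge(I,y0,x=-.055,z=(.045,.092)):
    G=cv2.GaussianBlur(I.astype(np.float32),(0,0),.6)[...,0]
    ys=y0+np.arange(-.012,.012,.00025); zs=np.linspace(*z,40); p=[]
    for y in ys:
        q=proj('side',W(u,[(x,y,zz) for zz in zs])).astype(np.float32)
        p.append(cv2.remap(G,q[:,0:1],q[:,1:2],cv2.INTER_CUBIC).mean())
    g=np.abs(np.gradient(np.convolve(p,np.ones(5)/5,'same')))[5:-5]; yy=ys[5:-5]
    k=g.argmax(); w=slice(max(k-8,0),k+9); return (g[w]*yy[w]).sum()/g[w].sum(), g.max()
def avg(n=4): return sum(capture('side').astype(float) for _ in range(n))/n
E
python3 - <<'E'
from leg import *
b0=cv2.imread('pics/b.png')[...,::-1];k0=cv2.imread('pics/k.png')[...,::-1]
b=np.load('m.npz')['b']
for z in((.045,.092),(.05,.07),(.07,.092)):
    print([edge(I,y,z=z) for I,y in((b0,-.05),(k0,-.05),(b,.047))])
E
```

```text
[(np.float64(-0.05003710423025767), np.float64(0.8907638549804773)), (np.float64(-0.050028986970247956), np.float64(0.932002258300777)), (np.float64(0.046711107830869285), np.float64(0.6272071838378963))]
[(np.float64(-0.04988503276770869), np.float64(0.7299385070800852)), (np.float64(-0.056136152979453395), np.float64(0.7701354980468764)), (np.float64(0.047451091527196614), np.float64(0.6263031005859432))]
[(np.float64(-0.05001307069033274), np.float64(1.031923675537108)), (np.float64(-0.0500100440484425), np.float64(1.0886734008789034)), (np.float64(0.04639754611377142), np.float64(0.7643310546875028))]
```

Emit:
drive_tool --increments '[[[0.68, -0.015, 0, 0, 0], [0.68, -0.029, 0, 0, 0], [0.68, -0.029, 0, 0, 0], [0.68, -0.029, 0, 0, 0]]]'

```text
time_s: 11.5
tcp_pos: [0.6182, 0.1192, 0.0543]
eef_rot: [180.0, -0.0, -101.4]
contact_force: [-2.3, -3.7, -2.1]
gripper_width: 0.0736
gripper_force: 1.9
```

```bash
python3 - <<'E'
from leg import *
cm('side')
s=r.get_state();print(s['time_s'],L(u,s['tcp_pos']),s['contact_force'])
b=avg()
for z in((.045,.092),(.05,.07),(.07,.092)): print(edge(b,.05,z=z))
E
```

```text
11.5 [[0.02153075 0.10220333 0.05425486]] [-2.34674849 -3.70642169 -2.09274974]
(np.float64(0.04703707772299016), np.float64(0.683631134033206))
(np.float64(0.047479553070642236), np.float64(0.656036376953125))
(np.float64(0.04675607509048429), np.float64(0.8106178283691463))
```

```bash
python3 - <<'E'
from leg import *
cm('side'); b=avg(); m=np.load('m.npz')['b']; np.save('b2.npy',b)
for I,n in((m,'m'),(b,'b')):
    print(n)
    for yr in range(160,174,3): print(yr,I[yr,292:310,0].round(0).astype(int))
for z in(.05,.07,.09):print(proj('side',W(u,[(-.055,.046,z),(-.055,.05,z)])).round(1).tolist())
# top edge corners
print('max diff',np.abs(b-m)[130:185,280:345].max())
import itertools
# registration of upright texture
A=m[150:180,300:330].mean(2).astype(np.float32);B=b[150:180,300:330].mean(2).astype(np.float32)
print(cv2.phaseCorrelate(A,B,cv2.createHanningWindow((30,30),cv2.CV_32F)))
print(proj('side',W(u,[(0,.05,.1),(0,.054,.1)])))
E
```

```text
m
160 [114 110 108 109 108 101  91  78  61  58  57  57  55  56  56  56  57  56]
163 [120 117 114 111 110 109 108  94  68  58  58  58  57  56  56  57  56  59]
166 [119 119 120 117 112 106  98  88  70  60  59  58  59  58  58  58  58  57]
169 [103 116 119 117 114 111 108  96  70  59  58  56  56  56  58  55  56  56]
172 [60 74 92 97 91 93 92 84 72 62 59 56 58 57 56 57 58 61]
b
160 [112 110 108 108 108 106  96  76  61  56  57  56  57  58  56  56  57  56]
163 [118 118 114 110 109 107  98  80  60  57  58  57  58  58  58  58  58  58]
166 [118 118 120 116 112 106  93  77  62  58  58  57  57  56  58  55  56  55]
169 [102 116 117 117 114 108 101  85  63  55  57  56  56  56  58  56  56  58]
172 [61 74 91 98 91 92 86 74 64 60 56 56 55 57 59 61 64 69]
[[299.3, 171.7], [298.7, 170.9]]
[[299.2, 166.5], [298.6, 165.8]]
[[299.0, 161.2], [298.5, 160.5]]
max diff 62.0
((-0.37119708966417697, -0.5831184891320245), 0.9893143033981323)
[[315.01929069 153.02401647]
 [314.43770884 152.3172089 ]]
```

```bash
cat >> leg.py <<'E'
def prof(I,cam,y0,x,z,dy=np.arange(-.02,.03,.001)):
    G=I.astype(np.float32)[...,0]; zs=np.linspace(*z,30); p=[]
    for y in y0+dy:
        q=proj(cam,W(u,[(x,y,zz) for zz in zs])).astype(np.float32)
        p.append(cv2.remap(G,q[:,0:1],q[:,1:2],cv2.INTER_CUBIC).mean())
    return np.array(p)
E
python3 - <<'E'
from leg import *
cm('scene'); s=sum(capture('scene').astype(float) for _ in range(4))/4; np.save('s2.npy',s)
a0=cv2.imread('pics/a.png')[...,::-1]; m=np.load('m.npz')['a']
print(r.get_state()['tcp_pos'],proj('scene',W(u,[(.055,.05,.1),(.055,.06,.04),(.055,.06,.1),(.045,.06,.1)])))
for I,y in((a0,-.05),(m,.05),(s,.05)):
    print(prof(I,'scene',y,.055,(.045,.095)).round(0).astype(int).tolist())
E
```

```text
[0.61843263 0.11915203 0.05443166] [[334.33651662 228.26585106]
 [337.43640737 242.6947318 ]
 [338.08714164 229.76873599]
 [339.79664288 226.65002254]]
[71, 71, 71, 71, 71, 71, 72, 72, 72, 73, 73, 75, 76, 77, 78, 78, 76, 74, 70, 65, 59, 54, 50, 47, 46, 47, 48, 50, 52, 54, 55, 56, 57, 57, 58, 58, 59, 59, 60, 61, 62, 63, 64, 66, 66, 68, 69, 70, 71, 72]
[82, 81, 80, 78, 74, 72, 68, 64, 61, 58, 54, 52, 49, 47, 45, 43, 42, 41, 40, 39, 38, 37, 37, 36, 36, 36, 36, 36, 36, 36, 35, 35, 35, 35, 35, 35, 35, 35, 35, 35, 35, 35, 35, 35, 35, 35, 35, 35, 35, 35]
[84, 84, 84, 83, 83, 82, 81, 78, 76, 73, 69, 66, 62, 59, 56, 53, 51, 48, 46, 45, 43, 42, 40, 39, 38, 37, 37, 37, 37, 37, 37, 36, 36, 36, 35, 35, 35, 35, 35, 35, 35, 35, 35, 35, 35, 35, 35, 35, 35, 35]
```

```bash
cat >> leg.py <<'E'
def bot(I,y0,xs,z=.031,G=None):
    dy=np.arange(-.014,.014,.0005); g=I.astype(np.float32)[...,0]; p=[]
    for y in y0+dy:
        q=proj('side',W(u,[(x,y,z) for x in xs])).astype(np.float32)
        p.append(cv2.remap(g,q[:,0:1],q[:,1:2],cv2.INTER_CUBIC).mean())
    p=np.array(p); h=(p[:6].mean()+p[-6:].mean())/2; k=np.where((p[:-1]>h)&(p[1:]<=h))[0]
    return p[::4].round(0).astype(int).tolist(), [round(1e3*(y0+dy[i]+.0005*(p[i]-h)/(p[i]-p[i+1])),2) for i in k]
E
python3 - <<'E'
from leg import *
cm('side');I0=cv2.imread('pics/b.png')[...,::-1];k0=cv2.imread('pics/k.png')[...,::-1];m=np.load('m.npz')['b'];b=np.load('b2.npy')
for n,xs in(('R',np.linspace(.016,.05,30)),('L',np.linspace(-.034,-.015,20))):
  for I,y in((I0,-.05),(k0,-.05),(m,.047),(b,.05)): print(n,*bot(I,y,xs))
E
```

```text
R [111, 110, 107, 105, 101, 96, 87, 77, 69, 64, 61, 59, 59, 58] [np.float64(-51.44)]
R [121, 117, 113, 110, 107, 101, 92, 82, 73, 67, 64, 62, 61, 59] [np.float64(-51.26)]
R [111, 110, 109, 107, 103, 95, 85, 75, 67, 62, 60, 59, 59, 58] [np.float64(45.21)]
R [110, 110, 110, 109, 106, 100, 91, 81, 72, 65, 61, 59, 58, 57] [np.float64(49.49)]
L [122, 117, 113, 110, 107, 100, 89, 76, 66, 60, 57, 56, 56, 56] [np.float64(-51.77)]
L [129, 124, 120, 117, 113, 105, 93, 80, 70, 63, 60, 59, 59, 59] [np.float64(-51.88)]
L [114, 115, 114, 112, 107, 97, 86, 75, 66, 62, 59, 58, 58, 58] [np.float64(44.98)]
L [115, 115, 115, 114, 110, 102, 92, 81, 72, 65, 61, 59, 58, 58] [np.float64(48.93)]
```

Emit:
drive_tool --increments '[[[0.48, 0.0025, 0, 0, 0], [0.48, 0.0025, 0, 0, 0], [0.3, 0.0025, 0.03, 0, 0], [0.3, 0.0025, 0.03, 0, 0]]]' --squeeze 30

```text
time_s: 12.6
tcp_pos: [0.6146, 0.1196, 0.0547]
eef_rot: [180.0, 0.0, -101.4]
contact_force: [-2.7, -2.7, 1.8]
gripper_width: 0.0574
gripper_force: 1.7
```

```bash
python3 - <<'E'
from leg import *
cm('side');s=r.get_state();print(s['time_s'],L(u,s['tcp_pos']),s['contact_force'],s['gripper_width'],s['gripper_force'])
b=avg();print(bot(b,.05,np.linspace(.016,.05,30))[1],bot(b,.05,np.linspace(-.034,-.015,20))[1])
E
```

```text
12.6 [[0.01792828 0.10189387 0.05467134]] [-2.73709203 -2.67974393  1.75707384] 0.0574440134024143 1.703628022223711
[np.float64(48.85)] [np.float64(48.79)]
```

Emit:
drive_tool --increments '[[[0.14, 0, 0.028, 0, 0], [0.14, 0, 0.028, 0, 0], [0.02, 0, 0.05, 0, 0], [0.02, 0, 0.05, 0, 0], [0.02, 0, 0.05, 0, 0]]]'

```text
time_s: 13.42
tcp_pos: [0.609, 0.121, 0.0546]
eef_rot: [-180.0, 0.0, -101.4]
contact_force: [-0.9, -2.9, -0.0]
gripper_width: 0.0449
gripper_force: 2.9
```

```bash
python3 - <<'E'
from leg import *
cm('side');s=r.get_state();print(s['time_s'],L(u,s['tcp_pos']),s['contact_force'],s['gripper_width'],s['gripper_force'])
b=avg();print(bot(b,.05,np.linspace(.016,.05,30))[1],bot(b,.05,np.linspace(-.034,-.015,20))[1])
E
```

```text
13.425 [[0.01217989 0.10211194 0.05456876]] [-0.94474325 -2.89341294 -0.00562005] 0.04493309477042283 2.8613281343132257
[np.float64(49.23)] [np.float64(48.93)]
```

Emit:
drive_tool --increments '[[[-0.1, 0.0017, 0.02, 0, 0], [-0.18, 0.0017, 0.038, 0, 0], [-0.27, 0.0017, 0.054, 0, 0], [-0.27, 0.0017, 0.054, 0, 0]]]'

```text
time_s: 14.12
tcp_pos: [0.6045, 0.1234, 0.0552]
eef_rot: [-179.8, 0.2, -101.4]
contact_force: [5.0, 2.2, -1.8]
gripper_width: 0.0323
gripper_force: 2.3
```

```bash
python3 - <<'E'
from leg import *
cm('side');s=r.get_state();print(s['time_s'],L(u,s['tcp_pos']),s['contact_force'],s['gripper_width'],s['gripper_force'])
b=avg();print(bot(b,.05,np.linspace(.016,.05,30))[1],bot(b,.05,np.linspace(-.034,-.015,20))[1])
E
```

```text
14.125 [[0.00724821 0.10363044 0.05521592]] [ 5.03704865  2.20961985 -1.77966179] 0.03232338348785322 2.2904391086194664
[np.float64(50.67)] [np.float64(50.54)]
```

Emit:
drive_tool --increments '[[[-0.27, 0.012, 0, 0, 0], [-0.27, 0.025, 0, 0, 0], [-0.27, 0.025, 0, 0, 0]]]'

```text
time_s: 14.7
tcp_pos: [0.6034, 0.1199, 0.0552]
eef_rot: [-179.8, 0.1, -101.4]
contact_force: [4.7, 1.1, 0.7]
gripper_width: 0.0322
gripper_force: 2.1
```

```bash
cat > chk.py <<'E'
from leg import *
cm('side');s=r.get_state();print(s['time_s'],L(u,s['tcp_pos']),s['contact_force'],s['gripper_width'],s['gripper_force'])
b=avg();print([round(bot(b,.05,x)[1][0]+o,2) for x,o in((np.linspace(.016,.05,30),51.35),(np.linspace(-.034,-.015,20),51.82))])
E
python3 chk.py
```

```text
14.7 [[0.00689442 0.09993782 0.05520197]] [4.68334433 1.13993783 0.73745234] 0.03223683876713597 2.1242573659401387
[np.float64(102.08), np.float64(102.31)]
```

Emit:
drive_tool --increments '[[[0.05, 0, -0.01, 0, 0], [0.05, 0, -0.01, 0, 0], [0.05, 0.09, -0.01, 0, 0], [0.05, 0.18, -0.01, 0, 0], [0.05, 0.18, -0.01, 0, 0]]]'

```text
time_s: 15.52
tcp_pos: [0.5984, 0.0963, 0.0544]
eef_rot: [180.0, -0.0, -101.5]
contact_force: [0.4, 0.7, -0.7]
gripper_width: 0.0462
gripper_force: 0.0
```

Emit:
drive_tool --increments '[[[0.05, 0.017, 0, 0, 0], [0.05, 0.017, 0, 0, 0], [0.05, 0.017, 0, 0, 0]]]'

```text
time_s: 15.9
tcp_pos: [0.5986, 0.0956, 0.0545]
eef_rot: [-180.0, 0.0, -101.4]
contact_force: [-0.3, 0.6, -0.4]
gripper_width: 0.046
gripper_force: 0.0
```

```bash
python3 chk.py
```

```text
15.9 [[0.00686042 0.07522751 0.05445504]] [-0.28647868  0.56398167 -0.43245807] 0.04596281226642174 0.0
[np.float64(102.27), np.float64(102.41)]
```

Emit:
drive_tool --increments '[[[0.05, 0.01, 0, 0, 0], [0.05, 0.01, 0, 0, 0]]]'

```text
time_s: 16.35
tcp_pos: [0.5982, 0.0942, 0.0544]
eef_rot: [180.0, -0.0, -101.4]
contact_force: [-0.2, -0.5, 0.1]
gripper_width: 0.0462
gripper_force: 0.0
```

Emit:
drive_tool --increments '[[[0.05, 0.008, 0, 0, 0], [0.05, 0.008, 0, 0, 0]]]'

```text
time_s: 16.6
tcp_pos: [0.598, 0.0933, 0.0544]
eef_rot: [180.0, -0.0, -101.4]
contact_force: [-1.2, 0.8, 0.8]
gripper_width: 0.0462
gripper_force: 0.0
```

Emit:
drive_tool --increments '[[[0.05, 0.008, 0, 0, 0], [0.05, 0.008, 0, 0, 0]]]'

```text
time_s: 16.85
tcp_pos: [0.598, 0.0928, 0.0544]
eef_rot: [-180.0, 0.0, -101.4]
contact_force: [-0.0, 2.5, -1.1]
gripper_width: 0.046
gripper_force: 1.3
```

```bash
python3 chk.py
```

```text
16.85 [[0.00688057 0.07230417 0.05444971]] [-0.02810253  2.49231272 -1.05835315] 0.0459652536319472 1.2830903009626127
[np.float64(102.04), np.float64(102.37)]
```

Emit:
drive_tool --increments '[[[0.05, 0.008, 0, 0, 0], [0.05, 0.008, 0, 0, 0]]]'

```text
time_s: 17.3
tcp_pos: [0.5978, 0.0917, 0.0545]
eef_rot: [-180.0, 0.0, -101.4]
contact_force: [0.6, 3.8, -1.1]
gripper_width: 0.0459
gripper_force: 1.9
```

Emit:
drive_tool --increments '[[[0.05, 0.008, 0, 0, 0], [0.05, 0.008, 0, 0, 0]]]'

```text
time_s: 17.55
tcp_pos: [0.5975, 0.0903, 0.0545]
eef_rot: [-180.0, -0.0, -101.4]
contact_force: [0.2, 2.3, -0.4]
gripper_width: 0.0457
gripper_force: 1.4
```

```bash
python3 chk.py
```

```text
17.55 [[0.00687647 0.06979221 0.05446948]] [ 0.21686894  2.25261603 -0.42694997] 0.04565972553627063 1.3630254403688014
[np.float64(99.64), np.float64(99.83)]
```

Emit:
drive_tool --increments '[[[0.05, -0.08, 0, 0, 0], [0.05, -0.17, 0, 0, 0], [0.05, -0.25, 0, 0, 0], [0.05, -0.255, 0, 0, 0], [0.05, -0.255, 0, 0, 0]]]'

```text
time_s: 18.38
tcp_pos: [0.6035, 0.1207, 0.0543]
eef_rot: [180.0, -0.0, -101.4]
contact_force: [-0.8, -0.8, -0.1]
gripper_width: 0.0464
gripper_force: 0.0
```

Emit:
drive_tool --increments '[[[0.05, -0.006, 0, 0, 0], [0.05, -0.006, 0, 0, 0]]]'

```text
time_s: 18.62
tcp_pos: [0.6037, 0.1211, 0.0545]
eef_rot: [-180.0, 0.0, -101.4]
contact_force: [0.3, -0.0, 0.2]
gripper_width: 0.046
gripper_force: 0.0
```

```bash
python3 chk.py
```

```text
18.625 [[0.00691181 0.10119404 0.05449091]] [ 0.26917495 -0.01871469  0.19214827] 0.045960159829606474 0.0
[np.float64(100.39), np.float64(100.83)]
```

Emit:
drive_tool --increments '[[[0.05, -0.005, 0, 0, 0], [0.05, -0.005, 0, 0, 0]]]'

```text
time_s: 19.08
tcp_pos: [0.6038, 0.1218, 0.0545]
eef_rot: [-180.0, 0.0, -101.4]
contact_force: [0.3, -0.2, 0.7]
gripper_width: 0.0457
gripper_force: 0.1
```

Emit:
drive_tool --increments '[[[0.05, -0.005, 0, 0, 0], [0.05, -0.005, 0, 0, 0]]]'

```text
time_s: 19.32
tcp_pos: [0.6038, 0.122, 0.0544]
eef_rot: [180.0, -0.0, -101.4]
contact_force: [-0.0, -3.0, 0.8]
gripper_width: 0.0459
gripper_force: 1.5
```

```bash
python3 chk.py
```

```text
19.325 [[0.00686939 0.10214047 0.05444256]] [-0.02855967 -3.01957259  0.76069028] 0.04586795654346936 1.4817832969129086
[np.float64(100.64), np.float64(100.78)]
```

Emit:
drive_tool --increments '[[[-0.2, 0, 0, 0, 0], [-0.25, 0, 0.003, 0, 0], [-0.3, 0, 0.007, 0, 0], [-0.32, 0, 0.007, 0, 0], [-0.32, 0, 0.007, 0, 0]]]'

```text
time_s: 20.15
tcp_pos: [0.6034, 0.1231, 0.0545]
eef_rot: [-180.0, 0.0, -101.4]
contact_force: [1.0, 1.7, -2.9]
gripper_width: 0.0294
gripper_force: 4.0
```

```bash
python3 chk.py
```

```text
20.15 [[0.0062259  0.10311902 0.05447932]] [ 0.98905826  1.6644286  -2.94741652] 0.029447586710539972 4.0021364446252505
[np.float64(101.51), np.float64(101.57)]
```

Emit:
drive_tool --increments '[[[0.05, 0, 0, 0, 0], [0.05, 0, 0, 0, 0], [0.05, 0.1, 0, 0, 0], [0.05, 0.2, 0, 0, 0], [0.05, 0.25, 0, 0, 0]]]'

```text
time_s: 20.98
tcp_pos: [0.5968, 0.092, 0.0545]
eef_rot: [180.0, 0.0, -101.4]
contact_force: [-2.0, 9.2, -0.7]
gripper_width: 0.046
gripper_force: 4.0
```

Emit:
drive_tool --increments '[[[0.05, 0.005, 0, 0, 0], [0.05, 0.01, 0, 0, 0], [0.05, 0.01, 0, 0, 0]]]'

```text
time_s: 21.35
tcp_pos: [0.597, 0.0921, 0.0544]
eef_rot: [-180.0, -0.0, -101.4]
contact_force: [0.1, 0.3, 0.1]
gripper_width: 0.046
gripper_force: 0.0
```

```bash
python3 chk.py
```

```text
21.35 [[0.00602249 0.07141957 0.05442904]] [0.06821364 0.25072569 0.06731963] 0.04602517379532636 0.0
[np.float64(100.15), np.float64(100.56)]
```

Emit:
drive_tool --increments '[[[0.05, 0.006, 0, 0, 0], [0.05, 0.006, 0, 0, 0]]]'

```text
time_s: 21.8
tcp_pos: [0.5968, 0.0913, 0.0544]
eef_rot: [180.0, -0.0, -101.4]
contact_force: [-0.5, 0.1, 0.6]
gripper_width: 0.0462
gripper_force: 0.0
```

Emit:
drive_tool --increments '[[[0.05, 0.006, 0, 0, 0], [0.05, 0.006, 0, 0, 0]]]'

```text
time_s: 22.05
tcp_pos: [0.5968, 0.0909, 0.0545]
eef_rot: [-180.0, 0.0, -101.4]
contact_force: [-0.8, 3.3, -0.4]
gripper_width: 0.0459
gripper_force: 1.3
```

```bash
python3 chk.py
```

```text
22.05 [[0.00601457 0.07023556 0.05446287]] [-0.81831283  3.28430586 -0.39687966] 0.04593562650509719 1.2731045791588258
[np.float64(100.02), np.float64(100.48)]
```

Emit:
drive_tool --increments '[[[0.05, 0.008, 0, 0, 0], [0.05, 0.008, 0, 0, 0]]]'

```text
time_s: 22.5
tcp_pos: [0.5966, 0.0899, 0.0545]
eef_rot: [-180.0, 0.0, -101.4]
contact_force: [0.5, 4.6, -0.6]
gripper_width: 0.0462
gripper_force: 2.0
```

```bash
python3 chk.py
```

```text
22.5 [[0.00602637 0.06919566 0.05445497]] [ 0.54690574  4.63177793 -0.62679715] 0.046185747544471606 2.016188991110539
[np.float64(99.07), np.float64(99.41)]
```

Emit:
drive_tool --increments '[[[0.05, -0.08, 0, 0, 0], [0.05, -0.17, 0, 0, 0], [0.05, -0.24, 0, 0, 0], [0.05, -0.26, 0, 0, 0], [0.05, -0.26, 0, 0, 0]]]'

```text
time_s: 23.32
tcp_pos: [0.6026, 0.1203, 0.0543]
eef_rot: [180.0, -0.0, -101.4]
contact_force: [-1.3, -0.3, 0.5]
gripper_width: 0.0459
gripper_force: 0.0
```

Emit:
drive_tool --increments '[[[0.05, -0.006, 0, 0, 0], [0.05, -0.006, 0, 0, 0]]]'

```text
time_s: 23.58
tcp_pos: [0.6027, 0.1207, 0.0544]
eef_rot: [180.0, -0.0, -101.4]
contact_force: [-0.1, -0.1, 0.4]
gripper_width: 0.0459
gripper_force: 0.1
```

Emit:
drive_tool --increments '[[[0.05, -0.005, 0, 0, 0], [0.05, -0.005, 0, 0, 0]]]'

```text
time_s: 23.82
tcp_pos: [0.6027, 0.1209, 0.0544]
eef_rot: [180.0, -0.0, -101.4]
contact_force: [0.1, -4.1, 0.3]
gripper_width: 0.0461
gripper_force: 1.8
```

```bash
python3 chk.py
```

```text
23.825 [[0.00594999 0.10082253 0.05437687]] [ 0.14181179 -4.09261797  0.29196931] 0.04609509177011477 1.8389734346419573
[np.float64(99.33), np.float64(99.47)]
```

Emit:
drive_tool --increments '[[[0.05, -0.008, 0, 0, 0], [0.05, -0.008, 0, 0, 0]]]'

```text
time_s: 24.28
tcp_pos: [0.6028, 0.1213, 0.0544]
eef_rot: [180.0, -0.1, -101.4]
contact_force: [0.8, -8.1, 0.2]
gripper_width: 0.046
gripper_force: 4.1
```

Emit:
drive_tool --increments '[[[0.05, -0.006, 0, 0, 0], [0.05, -0.006, 0, 0, 0]]]'

```text
time_s: 24.52
tcp_pos: [0.6027, 0.1214, 0.0544]
eef_rot: [179.9, -0.1, -101.4]
contact_force: [0.4, -10.6, 1.0]
gripper_width: 0.0459
gripper_force: 5.2
```

```bash
python3 chk.py
```

```text
24.525 [[0.00590821 0.10133964 0.05438204]] [  0.44672982 -10.61319398   1.03366488] 0.04587437221712157 5.230226665735245
[np.float64(99.74), np.float64(99.88)]
```

Emit:
drive_tool --increments '[[[0.05, -0.008, 0, 0, 0], [0.05, -0.008, 0, 0, 0]]]'

```text
time_s: 24.98
tcp_pos: [0.6029, 0.122, 0.0544]
eef_rot: [179.9, -0.2, -101.4]
contact_force: [1.3, -12.4, 2.5]
gripper_width: 0.046
gripper_force: 6.0
```

```bash
python3 chk.py
```

```text
24.975 [[0.00592904 0.10192574 0.05439119]] [  1.34198015 -12.42372927   2.53652509] 0.04599142520051532 5.959962531924248
[np.float64(100.1), np.float64(100.53)]
```

Emit:
drive_tool --increments '[[[-0.2, 0, 0.003, 0, 0], [-0.3, 0, 0.007, 0, 0], [-0.36, 0, 0.008, 0, 0], [-0.6, 0, 0.008, 0, 0], [-0.6, 0, 0.008, 0, 0]]]' --squeeze 35

```text
time_s: 25.8
tcp_pos: [0.6021, 0.1232, 0.0539]
eef_rot: [180.0, -0.1, -101.4]
contact_force: [2.4, -7.7, -3.3]
gripper_width: 0.0272
gripper_force: 36.4
```

```bash
python3 chk.py
```

```text
25.8 [[0.00497213 0.10300183 0.05386776]] [ 2.36736423 -7.66835475 -3.3309956 ] 0.027245227790558175 36.41836021095514
[np.float64(101.06), np.float64(101.56)]
```

Emit:
drive_tool --increments '[[[-0.6, 0.015, 0, 0, 0], [-0.6, 0.03, 0, 0, 0], [-0.6, 0.03, 0, 0, 0], [-0.6, 0.03, 0, 0, 0]]]'

```text
time_s: 26.5
tcp_pos: [0.6021, 0.1226, 0.054]
eef_rot: [-180.0, 0.1, -101.4]
contact_force: [2.0, 5.6, -7.2]
gripper_width: 0.0274
gripper_force: 36.0
```

```bash
python3 chk.py
```

```text
26.5 [[0.0050616  0.10234621 0.0539641 ]] [ 2.00571004  5.64786804 -7.2000043 ] 0.027422338029180583 35.99587735865498
[np.float64(100.57), np.float64(101.06)]
```

Emit:
drive_tool --increments '[[[-0.6, 0.008, 0, 0, 0], [-0.6, 0.016, 0, 0, 0], [-0.6, 0.016, 0, 0, 0]]]'

```text
time_s: 27.08
tcp_pos: [0.6019, 0.1216, 0.054]
eef_rot: [-179.9, 0.2, -101.4]
contact_force: [0.9, 10.0, -7.5]
gripper_width: 0.0277
gripper_force: 35.7
```

```bash
python3 chk.py
```

```text
27.075 [[0.00507073 0.1013941  0.05397746]] [ 0.91910262 10.01684298 -7.51518617] 0.027739981794026747 35.685435311315814
[np.float64(99.65), np.float64(100.11)]
```

Emit:
drive_tool --increments '[[[-0.6, -0.02, 0, 0, 0], [-0.6, -0.04, 0, 0, 0], [-0.6, -0.045, 0, 0, 0], [-0.6, -0.045, 0, 0, 0]]]'

```text
time_s: 27.78
tcp_pos: [0.602, 0.1224, 0.0539]
eef_rot: [179.9, -0.1, -101.4]
contact_force: [3.3, -8.5, -7.1]
gripper_width: 0.0273
gripper_force: 38.3
```

```bash
python3 chk.py
```

```text
27.775 [[0.00497151 0.10214021 0.05391922]] [ 3.29656836 -8.48220348 -7.08304261] 0.027306220348147253 38.318096827715635
[np.float64(100.48), np.float64(100.77)]
```

Emit:
drive_tool --increments '[[[-0.6, 0.008, 0, 0, 0], [-0.6, 0.016, 0, 0, 0], [-0.6, 0.016, 0, 0, 0], [-0.6, 0.016, 0, 0, 0]]]'

```text
time_s: 28.48
tcp_pos: [0.6019, 0.1221, 0.054]
eef_rot: [180.0, -0.0, -101.4]
contact_force: [4.7, -3.9, -11.8]
gripper_width: 0.0272
gripper_force: 37.3
```

```bash
python3 chk.py; python3 chk.py
```

```text
28.475 [[0.00498828 0.10187784 0.05399213]] [  4.67576276  -3.94075884 -11.75932898] 0.027158326775682418 37.322958670556545
[np.float64(100.26), np.float64(100.58)]
28.675 [[0.00497875 0.10185039 0.05396072]] [  4.6653965   -3.11157196 -12.83337247] 0.02673837046498927 37.3245426826179
[np.float64(100.32), np.float64(100.54)]
```

```bash
python3 -c "
from h import *
print(job.close_job())"
```

```text
the job is handed in; nothing more can be done
None
```

I've handed the job in with the cover fully home, the cam lever pinched shut and the arm still gripping lever and buttress. The index is on the long line to about half a millimetre by my estimate: the gripper could block the view, so I judged it from finger position and the upright's edge. As the lever closed, the cam dragged the leg about 1.5 mm past the line, so I pushed it back before the final shut and made small corrections after it.

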